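# Feed a pine top through the sprung gate to the stop

## Robot

A 6-joint arm with a two-finger parallel gripper is mounted at the origin on the work surface. World frame = base frame: x ahead of the robot, y to its left, z up, the work surface at z = 0. Lengths are in m, angles in rad, forces in N, time in s.
With the tool pointing down it reaches from about 0.25 to 0.8 m from the base axis. Payload 3.9 kg.
Tool frame: the origin (TCP) lies between the finger pads; the fingertips stand 22 mm ahead of it and the grasp point (between the pads) lies 3 mm ahead of it; z points along the fingers, y is the line along which they close (so a half turn about z gives the same grasp; the last joint's range is limited). The gripper opens to 85 mm and grips with 20 to 120 N. Pads are 22 mm wide; open, the fingers measure 114 mm over their backs; the gripper's body (76 mm by 85 mm) begins 54 mm behind the grasp point. The pads swing forward as they close: fully open they stand 13 mm farther back than shut.
Start: joints at [-1.171, 0.26, -0.138, 1.173, 0, 1.571], TCP at [0.204, -0.484, 0.221] pointing down, gripper open.
Joint ranges: [-2.78, 2.78], [-0.83, 1.72], [-1.28, 1.37], [-1.9, 2.12], [-1.57, 1.48], [-3.14, 3.14]. Speed limits (rad/s): [2.57, 2.57, 3.14, 3.14, 3.14, 3.14].

## Interface

Orientations are given as a rotation vector (axis times angle).
In Python, from plant import * gives the robot as it stands.
- The arm moves only by the tool carry_out, never from a script. Its argument "commands" is a list of rows, each an object of numbers: "grip": the opening, from -1 (shut) to 1 (fully open); "x", "y", "z": the shift along the world's x, y, z in mm; "wx", "wy", "wz": the turn, a rotation vector about the world's x, y, z in rad. In form: [{"grip": .., "x": .., "y": .., "z": .., "wx": .., "wy": .., "wz": ..}, ...]. A call has 1 to 10 rows; each row is the pose to reach, as a shift and turn from the pose commanded when the call began; what a row does not reach only later rows make up. A row lasts 1/10 s, in which the tool goes at most 50 mm and 8.59 degrees, less where a joint would pass 70% of its speed; a pose out of reach is approached as far as the arm can. A call with a gripper value outside its range is refused whole. The fingers move at their own pace and stop on an object; "force" is the grip in N (left out, the last holds). Time passes only in rows, so rows that repeat a pose let the fingers close. It gives the time, the measured TCP pose, the force, the opening and the grip force at its end, in the units of the state.
- get_state(): the state, without advancing time (a new reading comes with each control period).
- snapshot(name): name is "scene" or "top" or "wrist"; returns a dict with "frame" (420x560x3 uint8, blue, green, red), "mtx" (3x3 intrinsics, pixels), "origin" and "rotation" of the camera in the world; the wrist camera has in their place "T_tool_cam" (4x4, takes a point from camera to tool coordinates, whose origin is the TCP and whose axes are the flange's). Camera axes: x right, y down, z forward; pixel columns grow to the right and rows downward; lengths in m; the calibration is good to about 2 mm. A picture is of the moment at which its call begins: read the wrist's pose just before it. There is no depth.
- close_job(): hands the job in; it is judged then, once.
The state is a dict: "t": time; "joints": joint angles; "dq": joint speeds; "joint_efforts": joint torques, N m; "tool_pos": TCP position; "orientation": TCP orientation; "wrist_force": force on the tool from outside, world axes, zero at the start; "moment": the same for the moment, N m; "finger_gap": finger opening in m; "grasp_force": force on a finger pad.
Only numpy, scipy, OpenCV 4.12 (cv2) and the standard library are available. Lean on these libraries where they do the work, as an engineer would, in place of code of your own. Each camera call takes 0.05 s, during which the arm holds its last target. There are 200 camera calls.

## Task

Push the pine top along the lane through the little swinging gate without lifting or tipping it, and press it home against the spring stop with about 10 newtons for a moment (never as much as 18). Then ease off gently and take the hand out upward, so that the top is left standing in the pen and the gate swings shut behind it. Leave the rack of tops, the tin, the punch and the spindle where they are.

Things in the scene. Friction and masses are not known exactly. Their poses are not given: they have to be found in the camera images.
- lane: Fixed plywood board, 430 x 160 x 10 mm, with an open-topped lane 66 mm wide between wooden walls 12 mm thick whose tops are 40 mm above the table. The lane floor is 10 mm above the table. Origin: at table height on the lane's centre line, below the shut gate. x: pushing direction along the lane; y: to its left; z up. Walls start at x = -150 mm, the board at -190 mm; gate posts are 58 mm high.
- gate (a joint): Slatted pale swing gate across the lane, 71 mm long, 8 mm thick, top 44 mm above the table; upright pin at lane x 0, y -39 mm. 0 rad = shut; swings only in the pushing direction, to 1.57 rad, into a recess in the right wall. A spring (1 to 3 N felt at the top) shuts it when nothing within 75 mm past it is in its way, even behind the hand, which must then leave upward: the lane has no roof.
- top: The unpainted pine top to feed, loose, standing upside down on its flat crown in the lane before the gate. Diameter 60 mm and straight-sided for the lowest 30 mm, then tapering to an upright stub, diameter 14 mm, from 63 to 74 mm height. 0.08 to 0.15 kg. Origin: centre of its underside; z up through the stub.
- stop: Dark wooden housing of the spring stop at the lane's end, axes as the lane's; origin: centre of its underside. A screw carries a black sprung pad, 46 mm wide, 3 to 31 mm above the lane floor, towards the gate. Its setting is not measured: the free pad face lies anywhere from lane x = 165 to 186 mm (top's centre 135 to 156). It yields 1 mm per 3 N, 12 mm at most; let go suddenly, it kicks back.
- rack: Bystander: wooden board 290 x 85 x 14 mm carrying four pine tops, 88 mm high in all; origin: centre of its underside, long axis x.
- tin: Bystander: open dented aluminium tin of steel tips, diameter 82 mm, 42 mm high; origin: centre of its underside.
- punch: Bystander: steel tip-setting punch lying on the table, 120 mm long along its x, 12 mm thick; origin: on its underside, 57 mm from the butt end and 63 mm from the point.
- spindle: Bystander: turned maple spindle lying on the table, 140 mm long along its x, diameter 24 mm; origin: underside of its middle.
Mind the look-alikes: they are no part of the job. Leave any blue look-alike of the top alone.

How it is judged:
By the outcome, as a careful person would: the job done as asked, in the order asked, and still so for the second after the job is handed in, with the robot touching nothing.
It also fails if it takes over 56 s, if anything falls off the work surface, if the arm or the gripper's body presses on something with over 40 N, if the wrist force passes 120 N, or if a joint passes its speed limit or range.

## Working session

There is one attempt and no reset: what is moved stays moved. The work goes in short steps, Python scripts to look and compute and a tool call to move; the robot and the scene stay as the last step left them, time stands still between calls to the robot, and variables do not carry over. Pictures are saved under pics/ and viewed, at most 10 in all, crops included, and the job is handed in when it is done.

Besides the shell and the picture viewer there is one more tool, called after "Request:" by a JSON object that holds its "api" and its "payload". carry_out: Moves the arm, as the interface text tells. Its arguments: {"type":"object","properties":{"commands":{"type":"array","items":{"type":"object","properties":{"grip":{"type":"number"},"x":{"type":"number"},"y":{"type":"number"},"z":{"type":"number"},"wx":{"type":"number"},"wy":{"type":"number"},"wz":{"type":"number"}}}},"force":{"type":"number"}},"required":["commands"]}

```bash
mkdir -p pics; ls
python3 - <<'E'
from plant import *
import cv2
s=get_state();print(s)
for n in("scene","top"):
    d=snapshot(n);cv2.imwrite(f"pics/{n}0.png",d["frame"]);print(n,d["mtx"].tolist(),d["origin"],d["rotation"])
E
```

```text
pics
{'t': 0.0, 'joints': array([-1.17099016e+00,  2.60689986e-01, -1.39392475e-01,  1.17272148e+00,
       -1.49792668e-06,  1.57080224e+00]), 'dq': array([ 1.07343134e-03, -1.08478432e-03, -3.72774875e-05,  2.05742861e-05,
        8.55221145e-04,  1.48030721e-03]), 'joint_efforts': array([ 9.94621337e-05, -4.05671990e+01,  2.53924352e+01,  1.85678940e-02,
       -1.09063765e-04, -6.25545653e-06]), 'tool_pos': array([ 0.20406905, -0.48293092,  0.22015296]), 'orientation': array([-3.07710406e+00, -6.23439938e-01,  6.28136023e-04]), 'wrist_force': array([-0.16115721,  0.42416617,  0.0471092 ]), 'moment': array([ 0.00279982, -0.03468877,  0.03438515]), 'grasp_force': 0.0, 'finger_gap': 0.08544005455739889}
scene [[419.9847894212125, 0.0, 275.44965816337276], [0.0, 419.9847894212125, 209.86230779105], [0.0, 0.0, 1.0]] [ 1.02362962 -0.38231874  0.61268728] [-2.18358236 -0.90084574  0.41470543]
top [[468.1565246739864, 0.0, 284.15953282657836], [0.0, 468.1565246739864, 207.57871156477802], [0.0, 0.0, 1.0]] [0.38514316 0.05225586 0.99498666] [-2.13846647  2.10369206 -0.16941357]
```

View pics/scene0.png

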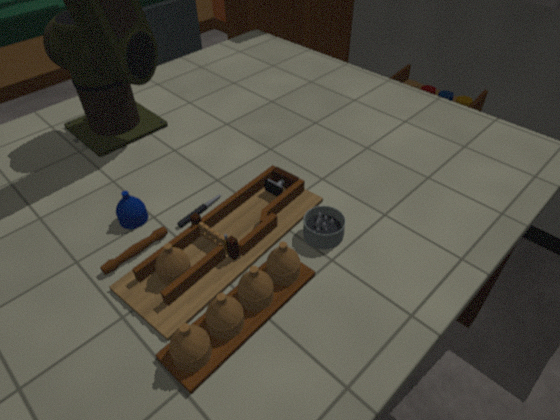

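View pics/top0.png

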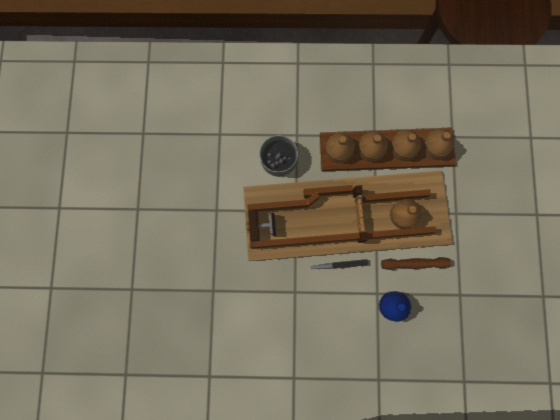

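The top view shows the lane across the middle (stop at left ~(265,225), gate ~(360,217), pine top in the lane at ~(405,213)). The blue look-alike stands at (395,306) and four more tops stand in the rack at ~(340–440,145). The one in the lane before the gate is the one meant. I'll confirm it in an enlarged crop.

Run:
```python
import cv2
f=cv2.imread("pics/top0.png")[165:270,240:460]
f=cv2.convertScaleAbs(f,alpha=1.5)
cv2.imwrite("pics/crop1.png",cv2.resize(f,None,fx=3.6,fy=3.6,interpolation=cv2.INTER_CUBIC))
```

```text
(no output)
```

View pics/crop1.png

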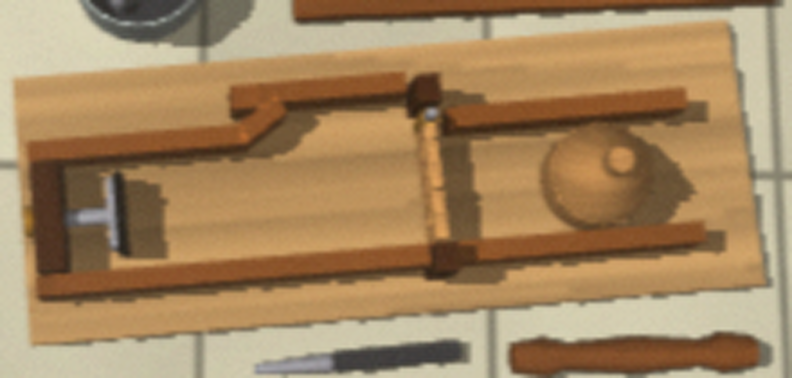

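The crop confirms it: the unpainted pine top stands in the lane on the open side of the gate, with its stub at (621,160). The board corners are (14,78), (730,22), (767,285) and (33,343), and the pad face is at x≈127.

```bash
cat > h.py <<'E'
from plant import *
import numpy as np, cv2
from scipy.spatial.transform import Rotation as R
def ray(d,uv,z):
    r=np.asarray(d["rotation"]);Rm=R.from_rotvec(r).as_matrix() if r.ndim==1 else r
    v=Rm@np.linalg.inv(d["mtx"])@np.array([uv[0],uv[1],1.])
    o=np.asarray(d["origin"]);return (o+v*(z-o[2])/v[2])
def proj(d,P):
    r=np.asarray(d["rotation"]);Rm=R.from_rotvec(r).as_matrix() if r.ndim==1 else r
    p=(np.asarray(P)-d["origin"])@Rm@np.asarray(d["mtx"]).T
    return p[:,:2]/p[:,2:]
E
python3 - <<'E'
from h import *
d=snapshot("top")
c=lambda u,v:(240+(u+.5)/3.6-.5,165+(v+.5)/3.6-.5)
im=[(14,78),(730,22),(767,285),(33,343)]
W=np.array([ray(d,c(*p),.010)[:2] for p in im]);print(W)
M=np.array([[.24,-.08],[-.19,-.08],[-.19,.08],[.24,.08]])
mc,wc=M.mean(0),W.mean(0)
A=(M-mc)+0j;m=(M-mc)@[1,1j];w=(W-wc)@[1,1j]
th=np.angle((np.conj(m)*w).sum());c_,s_=np.cos(th),np.sin(th);Rl=np.array([[c_,-s_],[s_,c_]])
o=wc-Rl@mc
print("lane o",o,"yaw",th,"res",(W-o-(Rl@M.T).T)*1e3)
L=lambda p:(Rl.T@(np.array(p)[:2]-o)*1e3).round(1)
print("stub",L(ray(d,c(621,160),.084)),ray(d,c(621,160),.084))
for p,z in(((440,258),.058),((425,85),.058),((430,180),.044),((124,172),.041),((127,252),.041),((232,90),.04),((686,92),.04),((704,228),.04)): print(p,L(ray(d,c(*p),z)))
E
```

```text
[[ 0.60613024  0.15943808]
 [ 0.64657851 -0.2688772 ]
 [ 0.48896829 -0.28378509]
 [ 0.44816938  0.14311668]]
lane o [ 0.5498378 -0.0874137] yaw 1.6659875677195666 res [[-0.53395801  0.33452228]
 [-0.95614051  0.07251254]
 [ 0.70928233  0.37223156]
 [ 0.78081619 -0.77926638]]
stub [-94.3  10.5] [ 0.54838154 -0.18230033  0.084     ]
(440, 258) [ 5.6 53.5]
(425, 85) [  3.6 -45.3]
(430, 180) [4.3 7.1]
(124, 172) [178.1 -12. ]
(127, 252) [179.8  34.2]
(232, 90) [112.2 -55.2]
(686, 92) [-148.5  -32.9]
(704, 228) [-148.3   46.4]
```

Request:
{"api": "carry_out", "payload": {"commands": [{"grip": -1, "x": 40, "y": 28, "z": 0, "wz": 0.14}, {"grip": -1, "x": 80, "y": 56, "z": 0, "wz": 0.28}, {"grip": -1, "x": 119, "y": 84, "z": 0, "wz": 0.42}, {"grip": -1, "x": 158, "y": 111, "z": 0, "wz": 0.56}, {"grip": -1, "x": 197, "y": 138, "z": 0, "wz": 0.7}, {"grip": -1, "x": 236, "y": 165, "z": 0, "wz": 0.84}, {"grip": -1, "x": 275, "y": 192, "z": 0, "wz": 0.98}, {"grip": -1, "x": 312, "y": 219, "z": 0, "wz": 1.12}, {"grip": -1, "x": 349, "y": 245, "z": 0, "wz": 1.266}, {"grip": -1, "x": 349, "y": 245, "z": 0, "wz": 1.266}]}}

```text
validation failed for argument at $.co...
```

Request:
{"api": "carry_out", "payload": {"commands": [{"x": 0, "y": 0, "z": -40}, {"x": 0, "y": 0, "z": -80}, {"x": 0, "y": 0, "z": -115}, {"x": 0, "y": 0, "z": -120}, {"x": 0, "y": 0, "z": -120}, {"x": 0, "y": 0, "z": -120}]}}

```text
validation failed for argument at $.co...
```

Run:
```python
from h import *
s=get_state();print(s['tool_pos'],s['orientation'],s['wrist_force'],s['finger_gap'],s['joints'])
a=snapshot("top")["frame"][145:265,300:500];b=snapshot("wrist");print(b["T_tool_cam"])
a=cv2.resize(cv2.convertScaleAbs(a,alpha=1.5),(400,240));b=cv2.resize(b["frame"],(400,300))
cv2.imwrite("pics/p2.png",np.vstack([a,b]))
```

```text
[ 0.20412122 -0.48309299  0.22034038] [-3.07755733e+00 -6.23485810e-01  5.06823033e-04] [0.71959064 0.44344421 0.27983792] 0.08518702146195489 [-1.17100982e+00  2.60544901e-01 -1.39098049e-01  1.17270134e+00
 -1.57412323e-05  1.57081127e+00]
[[-1.54896369e-04 -9.44887595e-01 -3.27394881e-01  8.51563265e-02]
 [ 9.99999916e-01 -2.21442629e-05 -4.09207732e-04  1.32488198e-04]
 [ 3.79405391e-04 -3.27394917e-01  9.44887519e-01 -1.53177265e-01]
 [ 0.00000000e+00  0.00000000e+00  0.00000000e+00  1.00000000e+00]]
```

View pics/p2.png

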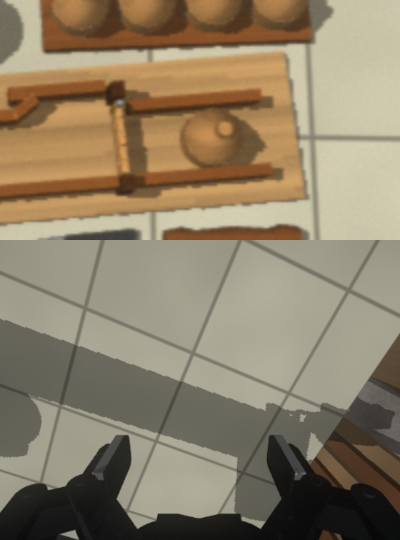

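Both move calls were refused because rows need every key, so the arm has not moved (4 pictures used so far). I'll resend complete rows.

Request:
{"api": "carry_out", "payload": {"commands": [{"grip": -1, "x": 40, "y": 28, "z": 0, "wx": 0, "wy": 0, "wz": 0.14}, {"grip": -1, "x": 80, "y": 56, "z": 0, "wx": 0, "wy": 0, "wz": 0.28}, {"grip": -1, "x": 119, "y": 84, "z": 0, "wx": 0, "wy": 0, "wz": 0.42}, {"grip": -1, "x": 158, "y": 111, "z": 0, "wx": 0, "wy": 0, "wz": 0.56}, {"grip": -1, "x": 197, "y": 138, "z": 0, "wx": 0, "wy": 0, "wz": 0.7}, {"grip": -1, "x": 236, "y": 165, "z": 0, "wx": 0, "wy": 0, "wz": 0.84}, {"grip": -1, "x": 275, "y": 192, "z": 0, "wx": 0, "wy": 0, "wz": 0.98}, {"grip": -1, "x": 312, "y": 219, "z": 0, "wx": 0, "wy": 0, "wz": 1.12}, {"grip": -1, "x": 349, "y": 245, "z": 0, "wx": 0, "wy": 0, "wz": 1.266}, {"grip": -1, "x": 349, "y": 245, "z": 0, "wx": 0, "wy": 0, "wz": 1.266}], "force": 20}}

```text
t: 1.25
tool_pos: [0.5577, -0.2352, 0.2202]
orientation: [2.104, 2.332, 0.004]
wrist_force: [-1.4, -1.0, -0.7]
finger_gap: -0.0002
grasp_force: 0.0
```

Request:
{"api": "carry_out", "payload": {"commands": [{"grip": -1, "x": 0, "y": 0, "z": -35, "wx": 0, "wy": 0, "wz": 0}, {"grip": -1, "x": 0, "y": 0, "z": -70, "wx": 0, "wy": 0, "wz": 0}, {"grip": -1, "x": 0, "y": 0, "z": -95, "wx": 0, "wy": 0, "wz": 0}, {"grip": -1, "x": 0, "y": 0, "z": -110, "wx": 0, "wy": 0, "wz": 0}, {"grip": -1, "x": 0, "y": 0, "z": -110, "wx": 0, "wy": 0, "wz": 0}, {"grip": -1, "x": 0, "y": 0, "z": -110, "wx": 0, "wy": 0, "wz": 0}]}}

```text
t: 1.85
tool_pos: [0.5529, -0.239, 0.1112]
orientation: [-2.114, -2.323, 0.001]
wrist_force: [-0.1, -0.2, 0.3]
finger_gap: 0.0002
grasp_force: 0.0
```

Run:
```python
from h import *
s=get_state();print(s['tool_pos'],s['orientation'],s['wrist_force'],s['finger_gap'],s['joints'])
a=snapshot("scene")["frame"][170:350,80:330];b=snapshot("wrist")
a=cv2.resize(cv2.convertScaleAbs(a,alpha=1.6),(400,288));b=cv2.resize(b["frame"],(400,300))
cv2.imwrite("pics/p3.png",np.vstack([a,b]))
```

```text
[ 0.55287401 -0.23895425  0.11118591] [-2.11432368e+00 -2.32298296e+00  5.30219877e-04] [-0.06255665 -0.19890937  0.32168057] 0.00021873580754659178 [-4.07865947e-01  4.53789587e-01 -1.38699286e-01  9.78867120e-01
 -1.64881773e-04  1.06895193e+00]
```

View pics/p3.png

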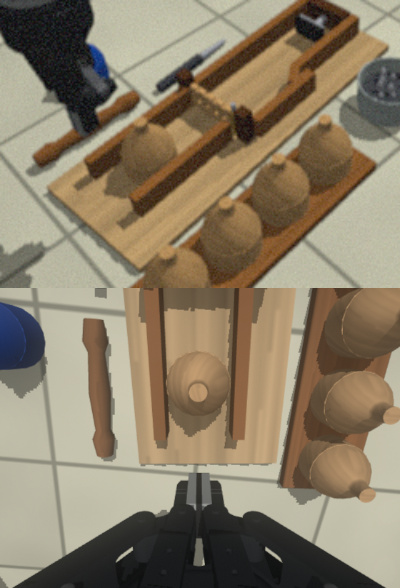

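The hand is aligned with the lane centre (fingers at column 200, lane walls at 165 and 231), behind the top at (198,390) in the wrist view. Next I descend.

Request:
{"api": "carry_out", "payload": {"commands": [{"grip": -1, "x": 0, "y": 0, "z": -25, "wx": 0, "wy": 0, "wz": 0}, {"grip": -1, "x": 0, "y": 0, "z": -45, "wx": 0, "wy": 0, "wz": 0}, {"grip": -1, "x": 0, "y": 0, "z": -56, "wx": 0, "wy": 0, "wz": 0}, {"grip": -1, "x": 0, "y": 0, "z": -61, "wx": 0, "wy": 0, "wz": 0}, {"grip": -1, "x": 0, "y": 0, "z": -65, "wx": 0, "wy": 0, "wz": 0}, {"grip": -1, "x": 0, "y": 0, "z": -65, "wx": 0, "wy": 0, "wz": 0}]}}

```text
t: 2.55
tool_pos: [0.5537, -0.2388, 0.0464]
orientation: [2.113, 2.324, 0.0]
wrist_force: [0.3, 0.5, 0.9]
finger_gap: -0.0001
grasp_force: 0.0
```

Run:
```python
from h import *
s=get_state();print(s['tool_pos'],s['orientation'],s['wrist_force'])
a=snapshot("scene")["frame"][190:330,80:280];b=snapshot("wrist")
a=cv2.resize(cv2.convertScaleAbs(a,alpha=1.6),(400,280));b=cv2.resize(b["frame"],(400,300))
cv2.imwrite("pics/p4.png",np.vstack([a,b]))
```

```text
[ 0.5537244  -0.23876917  0.0463934 ] [2.11304098e+00 2.32382180e+00 3.67605069e-04] [0.34042582 0.49204948 0.88634466]
```

View pics/p4.png

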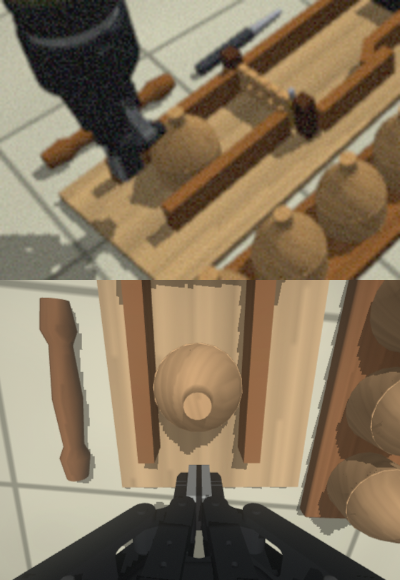

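Request:
{"api": "carry_out", "payload": {"commands": [{"grip": -1, "x": -0.4, "y": 4, "z": -2, "wx": 0, "wy": 0, "wz": 0}, {"grip": -1, "x": -0.8, "y": 8, "z": -3, "wx": 0, "wy": 0, "wz": 0}, {"grip": -1, "x": -1.2, "y": 12, "z": -3, "wx": 0, "wy": 0, "wz": 0}, {"grip": -1, "x": -1.5, "y": 16, "z": -3, "wx": 0, "wy": 0, "wz": 0}, {"grip": -1, "x": -2, "y": 21, "z": -3, "wx": 0, "wy": 0, "wz": 0}, {"grip": -1, "x": -2.6, "y": 27, "z": -3, "wx": 0, "wy": 0, "wz": 0}, {"grip": -1, "x": -3.2, "y": 34, "z": -3, "wx": 0, "wy": 0, "wz": 0}, {"grip": -1, "x": -4, "y": 42, "z": -3, "wx": 0, "wy": 0, "wz": 0}, {"grip": -1, "x": -4.8, "y": 50, "z": -3, "wx": 0, "wy": 0, "wz": 0}, {"grip": -1, "x": -5.5, "y": 58, "z": -3, "wx": 0, "wy": 0, "wz": 0}]}}

```text
t: 3.65
tool_pos: [0.5478, -0.1799, 0.0431]
orientation: [2.113, 2.324, 0.0]
wrist_force: [0.1, -1.0, 1.2]
finger_gap: -0.0001
grasp_force: 0.4
```

Request:
{"api": "carry_out", "payload": {"commands": [{"grip": -1, "x": -0.8, "y": 8, "z": 0, "wx": 0, "wy": 0, "wz": 0}, {"grip": -1, "x": -1.5, "y": 16, "z": 0, "wx": 0, "wy": 0, "wz": 0}, {"grip": -1, "x": -2.3, "y": 24, "z": 0, "wx": 0, "wy": 0, "wz": 0}, {"grip": -1, "x": -3.0, "y": 32, "z": 0, "wx": 0, "wy": 0, "wz": 0}, {"grip": -1, "x": -3.8, "y": 40, "z": 0, "wx": 0, "wy": 0, "wz": 0}]}}

```text
t: 4.15
tool_pos: [0.5442, -0.1406, 0.0432]
orientation: [2.113, 2.323, -0.001]
wrist_force: [-0.4, -3.3, 2.1]
finger_gap: 0.0002
grasp_force: 1.8
```

Run:
```python
from h import *
s=get_state();print(s['tool_pos'],s['orientation'],s['wrist_force'])
a=snapshot("scene")["frame"][160:320,100:340];b=snapshot("wrist")
a=cv2.resize(cv2.convertScaleAbs(a,alpha=1.6),(400,267));b=cv2.resize(b["frame"],(400,300))
cv2.imwrite("pics/p5.png",np.vstack([a,b]))
```

```text
[ 0.54416387 -0.14061688  0.04319353] [ 2.11293433e+00  2.32317809e+00 -1.47017124e-03] [-0.43155065 -3.3410449   2.06947601]
```

View pics/p5.png

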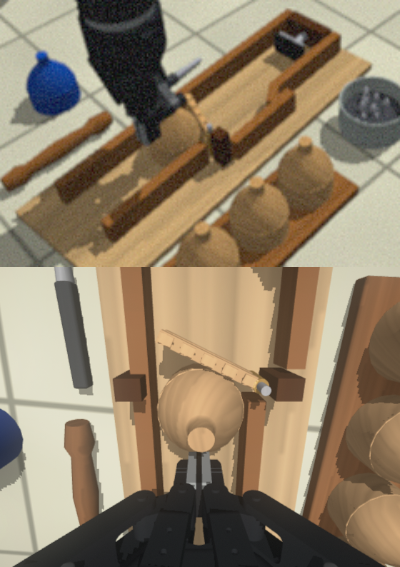

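The gate is opening against the top, which stands upright between the walls (wrist view (200,410), gate tip (165,335)). I keep pushing.

Request:
{"api": "carry_out", "payload": {"commands": [{"grip": -1, "x": -0.8, "y": 8, "z": 0, "wx": 0, "wy": 0, "wz": 0}, {"grip": -1, "x": -1.5, "y": 16, "z": 0, "wx": 0, "wy": 0, "wz": 0}, {"grip": -1, "x": -2.3, "y": 24, "z": 0, "wx": 0, "wy": 0, "wz": 0}, {"grip": -1, "x": -3.0, "y": 32, "z": 0, "wx": 0, "wy": 0, "wz": 0}, {"grip": -1, "x": -3.8, "y": 40, "z": 0, "wx": 0, "wy": 0, "wz": 0}, {"grip": -1, "x": -4.6, "y": 48, "z": 0, "wx": 0, "wy": 0, "wz": 0}]}}

```text
t: 4.85
tool_pos: [0.5374, -0.0932, 0.0429]
orientation: [-2.114, -2.322, 0.006]
wrist_force: [-3.2, -4.9, 3.7]
finger_gap: 0.0005
grasp_force: 2.6
```

Request:
{"api": "carry_out", "payload": {"commands": [{"grip": -1, "x": -0.8, "y": 8, "z": 0, "wx": 0, "wy": 0, "wz": 0}, {"grip": -1, "x": -1.5, "y": 16, "z": 0, "wx": 0, "wy": 0, "wz": 0}, {"grip": -1, "x": -2.3, "y": 24, "z": 0, "wx": 0, "wy": 0, "wz": 0}, {"grip": -1, "x": -3.0, "y": 32, "z": 0, "wx": 0, "wy": 0, "wz": 0}, {"grip": -1, "x": -3.8, "y": 40, "z": 0, "wx": 0, "wy": 0, "wz": 0}]}}

```text
t: 5.35
tool_pos: [0.5349, -0.0521, 0.0429]
orientation: [-2.113, -2.324, 0.002]
wrist_force: [-2.4, -3.8, 2.1]
finger_gap: -0.0001
grasp_force: 2.5
```

Run:
```python
from h import *
s=get_state();print(s['tool_pos'],s['orientation'],s['wrist_force'])
a=snapshot("scene")["frame"][160:320,100:340];b=snapshot("wrist")
a=cv2.resize(cv2.convertScaleAbs(a,alpha=1.6),(400,267));b=cv2.resize(b["frame"],(400,300))
cv2.imwrite("pics/p6.png",np.vstack([a,b]))
```

```text
[ 0.53488408 -0.05212724  0.04286546] [-2.11312660e+00 -2.32397218e+00  2.07112646e-03] [-2.4110228  -3.83695849  2.13358874]
```

View pics/p6.png

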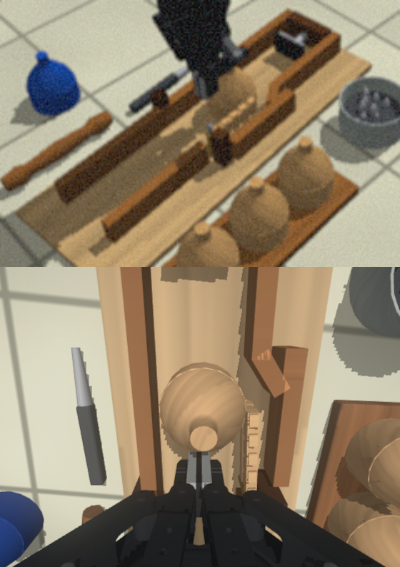

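The top is past the gate and upright (wrist view (203,410)), and the gate lies open along the right recess at (252,440). About 70 mm remain to the pad.

Request:
{"api": "carry_out", "payload": {"commands": [{"grip": -1, "x": -0.8, "y": 8, "z": 0, "wx": 0, "wy": 0, "wz": 0}, {"grip": -1, "x": -1.5, "y": 16, "z": 0, "wx": 0, "wy": 0, "wz": 0}, {"grip": -1, "x": -2.3, "y": 24, "z": 0, "wx": 0, "wy": 0, "wz": 0}, {"grip": -1, "x": -3.0, "y": 31, "z": 0, "wx": 0, "wy": 0, "wz": 0}, {"grip": -1, "x": -3.6, "y": 37, "z": 0, "wx": 0, "wy": 0, "wz": 0}, {"grip": -1, "x": -4.1, "y": 42, "z": 0, "wx": 0, "wy": 0, "wz": 0}, {"grip": -1, "x": -4.5, "y": 46, "z": 0, "wx": 0, "wy": 0, "wz": 0}, {"grip": -1, "x": -4.8, "y": 49, "z": 0, "wx": 0, "wy": 0, "wz": 0}, {"grip": -1, "x": -5.0, "y": 51, "z": 0, "wx": 0, "wy": 0, "wz": 0}]}}

```text
t: 6.35
tool_pos: [0.5307, -0.0014, 0.043]
orientation: [2.113, 2.324, 0.0]
wrist_force: [-0.5, -0.4, 0.4]
finger_gap: 0.0001
grasp_force: 0.5
```

Request:
{"api": "carry_out", "payload": {"commands": [{"grip": -1, "x": -0.2, "y": 2, "z": 0, "wx": 0, "wy": 0, "wz": 0}, {"grip": -1, "x": -0.4, "y": 4, "z": 0, "wx": 0, "wy": 0, "wz": 0}, {"grip": -1, "x": -0.6, "y": 6, "z": 0, "wx": 0, "wy": 0, "wz": 0}, {"grip": -1, "x": -0.7, "y": 7, "z": 0, "wx": 0, "wy": 0, "wz": 0}]}}

```text
t: 6.75
tool_pos: [0.5299, 0.0055, 0.043]
orientation: [2.113, 2.324, 0.0]
wrist_force: [-0.2, -1.2, 1.3]
finger_gap: 0.0001
grasp_force: 0.6
```

Request:
{"api": "carry_out", "payload": {"commands": [{"grip": -1, "x": -0.2, "y": 2, "z": 0, "wx": 0, "wy": 0, "wz": 0}, {"grip": -1, "x": -0.4, "y": 4, "z": 0, "wx": 0, "wy": 0, "wz": 0}, {"grip": -1, "x": -0.4, "y": 4, "z": 0, "wx": 0, "wy": 0, "wz": 0}]}}

```text
t: 7.05
tool_pos: [0.5295, 0.0098, 0.043]
orientation: [-2.113, -2.325, -0.0]
wrist_force: [0.3, -0.5, 0.3]
finger_gap: -0.0001
grasp_force: 0.3
```

Request:
{"api": "carry_out", "payload": {"commands": [{"grip": -1, "x": -0.2, "y": 2, "z": 0, "wx": 0, "wy": 0, "wz": 0}, {"grip": -1, "x": -0.3, "y": 3, "z": 0, "wx": 0, "wy": 0, "wz": 0}, {"grip": -1, "x": -0.3, "y": 3, "z": 0, "wx": 0, "wy": 0, "wz": 0}]}}

```text
t: 7.35
tool_pos: [0.5292, 0.0126, 0.043]
orientation: [-2.113, -2.325, -0.0]
wrist_force: [-0.7, -1.2, 1.4]
finger_gap: 0.0004
grasp_force: 0.4
```

Request:
{"api": "carry_out", "payload": {"commands": [{"grip": -1, "x": -0.2, "y": 2, "z": 0, "wx": 0, "wy": 0, "wz": 0}, {"grip": -1, "x": -0.3, "y": 3, "z": 0, "wx": 0, "wy": 0, "wz": 0}, {"grip": -1, "x": -0.3, "y": 3, "z": 0, "wx": 0, "wy": 0, "wz": 0}]}}

```text
t: 7.65
tool_pos: [0.5289, 0.0156, 0.043]
orientation: [-2.113, -2.325, -0.0]
wrist_force: [0.7, -0.5, 1.1]
finger_gap: 0.0001
grasp_force: 0.4
```

Run:
```python
from h import *
s=get_state();print(s['tool_pos'],s['wrist_force'])
a=snapshot("scene")["frame"][150:310,140:380];b=snapshot("wrist")
a=cv2.resize(cv2.convertScaleAbs(a,alpha=1.6),(400,267));b=cv2.resize(b["frame"],(400,300))
cv2.imwrite("pics/p7.png",np.vstack([a,b]))
```

```text
[0.52891959 0.01561742 0.0430057 ] [ 0.74315094 -0.53183582  1.06945298]
```

View pics/p7.png

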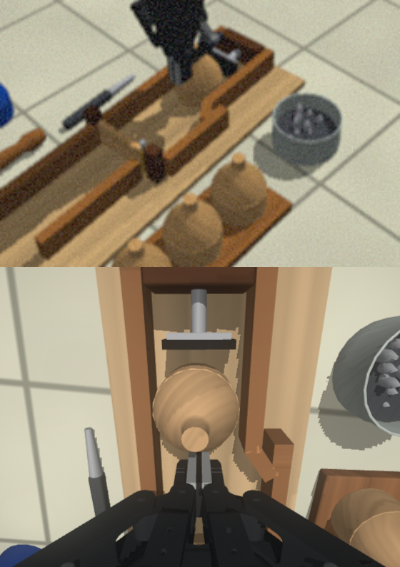

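The gate is shut again behind the hand (scene crop (120,140)). The top is upright with a few mm left to the black pad (wrist view (198,344)).

Request:
{"api": "carry_out", "payload": {"commands": [{"grip": -1, "x": -0.2, "y": 2, "z": 0, "wx": 0, "wy": 0, "wz": 0}, {"grip": -1, "x": -0.3, "y": 3, "z": 0, "wx": 0, "wy": 0, "wz": 0}, {"grip": -1, "x": -0.3, "y": 3, "z": 0, "wx": 0, "wy": 0, "wz": 0}]}}

```text
t: 8.05
tool_pos: [0.5286, 0.0186, 0.043]
orientation: [-2.113, -2.325, -0.0]
wrist_force: [0.4, -0.2, 0.7]
finger_gap: -0.0002
grasp_force: 0.4
```

Request:
{"api": "carry_out", "payload": {"commands": [{"grip": -1, "x": -0.1, "y": 1, "z": 0, "wx": 0, "wy": 0, "wz": 0}, {"grip": -1, "x": -0.2, "y": 2, "z": 0, "wx": 0, "wy": 0, "wz": 0}, {"grip": -1, "x": -0.2, "y": 2, "z": 0, "wx": 0, "wy": 0, "wz": 0}]}}

```text
t: 8.35
tool_pos: [0.5284, 0.0206, 0.043]
orientation: [-2.113, -2.324, -0.0]
wrist_force: [0.6, -1.3, 1.6]
finger_gap: -0.0002
grasp_force: 0.4
```

Request:
{"api": "carry_out", "payload": {"commands": [{"grip": -1, "x": -0.1, "y": 1, "z": 0, "wx": 0, "wy": 0, "wz": 0}, {"grip": -1, "x": -0.2, "y": 2, "z": 0, "wx": 0, "wy": 0, "wz": 0}, {"grip": -1, "x": -0.2, "y": 2, "z": 0, "wx": 0, "wy": 0, "wz": 0}]}}

```text
t: 8.65
tool_pos: [0.5282, 0.0226, 0.043]
orientation: [-2.113, -2.325, -0.0]
wrist_force: [-0.9, -1.4, -0.0]
finger_gap: -0.0002
grasp_force: 0.4
```

Request:
{"api": "carry_out", "payload": {"commands": [{"grip": -1, "x": -0.1, "y": 1, "z": 0, "wx": 0, "wy": 0, "wz": 0}, {"grip": -1, "x": -0.2, "y": 2, "z": 0, "wx": 0, "wy": 0, "wz": 0}, {"grip": -1, "x": -0.2, "y": 2, "z": 0, "wx": 0, "wy": 0, "wz": 0}]}}

```text
t: 8.95
tool_pos: [0.528, 0.0246, 0.043]
orientation: [-2.113, -2.325, -0.0]
wrist_force: [0.3, 0.3, -0.1]
finger_gap: -0.0002
grasp_force: 0.4
```

Request:
{"api": "carry_out", "payload": {"commands": [{"grip": -1, "x": -0.1, "y": 1, "z": 0, "wx": 0, "wy": 0, "wz": 0}, {"grip": -1, "x": -0.2, "y": 2, "z": 0, "wx": 0, "wy": 0, "wz": 0}, {"grip": -1, "x": -0.2, "y": 2, "z": 0, "wx": 0, "wy": 0, "wz": 0}]}}

```text
t: 9.25
tool_pos: [0.5279, 0.0266, 0.043]
orientation: [-2.113, -2.324, -0.0]
wrist_force: [0.1, -1.0, 0.8]
finger_gap: -0.0002
grasp_force: 0.4
```

Request:
{"api": "carry_out", "payload": {"commands": [{"grip": -1, "x": -0.1, "y": 1, "z": 0, "wx": 0, "wy": 0, "wz": 0}, {"grip": -1, "x": -0.2, "y": 2, "z": 0, "wx": 0, "wy": 0, "wz": 0}, {"grip": -1, "x": -0.2, "y": 2, "z": 0, "wx": 0, "wy": 0, "wz": 0}]}}

```text
t: 9.55
tool_pos: [0.5277, 0.028, 0.0431]
orientation: [2.113, 2.324, -0.001]
wrist_force: [-0.5, -2.1, 1.1]
finger_gap: -0.0003
grasp_force: 1.4
```

Contact with the pad: the hand lags by 0.6 mm and the force is rising.

Request:
{"api": "carry_out", "payload": {"commands": [{"grip": -1, "x": -0.1, "y": 1, "z": 0, "wx": 0, "wy": 0, "wz": 0}, {"grip": -1, "x": -0.2, "y": 2, "z": 0, "wx": 0, "wy": 0, "wz": 0}, {"grip": -1, "x": -0.2, "y": 2, "z": 0, "wx": 0, "wy": 0, "wz": 0}]}}

```text
t: 9.85
tool_pos: [0.5278, 0.0294, 0.0432]
orientation: [2.113, 2.322, -0.002]
wrist_force: [-0.0, -5.5, 1.9]
finger_gap: 0.0
grasp_force: 2.8
```

Request:
{"api": "carry_out", "payload": {"commands": [{"grip": -1, "x": -0.1, "y": 1, "z": 0, "wx": 0, "wy": 0, "wz": 0}, {"grip": -1, "x": -0.2, "y": 2, "z": 0, "wx": 0, "wy": 0, "wz": 0}, {"grip": -1, "x": -0.2, "y": 2, "z": 0, "wx": 0, "wy": 0, "wz": 0}, {"grip": -1, "x": -0.2, "y": 2, "z": 0, "wx": 0, "wy": 0, "wz": 0}]}}

```text
t: 10.25
tool_pos: [0.5279, 0.0305, 0.0434]
orientation: [2.112, 2.32, -0.003]
wrist_force: [0.4, -7.8, 3.4]
finger_gap: -0.0001
grasp_force: 4.0
```

Request:
{"api": "carry_out", "payload": {"commands": [{"grip": -1, "x": -0.1, "y": 1, "z": 0, "wx": 0, "wy": 0, "wz": 0}, {"grip": -1, "x": -0.2, "y": 1.6, "z": 0, "wx": 0, "wy": 0, "wz": 0}, {"grip": -1, "x": -0.2, "y": 1.6, "z": 0, "wx": 0, "wy": 0, "wz": 0}, {"grip": -1, "x": -0.2, "y": 1.6, "z": 0, "wx": 0, "wy": 0, "wz": 0}, {"grip": -1, "x": -0.2, "y": 1.6, "z": 0, "wx": 0, "wy": 0, "wz": 0}]}}

```text
t: 10.75
tool_pos: [0.528, 0.0313, 0.0436]
orientation: [2.112, 2.319, -0.005]
wrist_force: [1.2, -9.7, 3.7]
finger_gap: 0.0002
grasp_force: 5.1
```

Request:
{"api": "carry_out", "payload": {"commands": [{"grip": -1, "x": 0, "y": 0.4, "z": 0, "wx": 0, "wy": 0, "wz": 0}, {"grip": -1, "x": 0, "y": 0.4, "z": 0, "wx": 0, "wy": 0, "wz": 0}, {"grip": -1, "x": 0, "y": 0.4, "z": 0, "wx": 0, "wy": 0, "wz": 0}, {"grip": -1, "x": 0, "y": 0.4, "z": 0, "wx": 0, "wy": 0, "wz": 0}, {"grip": -1, "x": 0, "y": 0.4, "z": 0, "wx": 0, "wy": 0, "wz": 0}]}}

```text
t: 11.25
tool_pos: [0.5281, 0.0315, 0.0437]
orientation: [2.111, 2.318, -0.005]
wrist_force: [0.8, -10.8, 3.7]
finger_gap: 0.0002
grasp_force: 5.4
```

Request:
{"api": "carry_out", "payload": {"commands": [{"grip": -1, "x": 0, "y": -0.5, "z": 0, "wx": 0, "wy": 0, "wz": 0}, {"grip": -1, "x": 0.1, "y": -1, "z": 0, "wx": 0, "wy": 0, "wz": 0}, {"grip": -1, "x": 0.1, "y": -1.5, "z": 0, "wx": 0, "wy": 0, "wz": 0}, {"grip": -1, "x": 0.2, "y": -2, "z": 0, "wx": 0, "wy": 0, "wz": 0}, {"grip": -1, "x": 0.2, "y": -2.5, "z": 0, "wx": 0, "wy": 0, "wz": 0}, {"grip": -1, "x": 0.3, "y": -3, "z": 0, "wx": 0, "wy": 0, "wz": 0}, {"grip": -1, "x": 0.3, "y": -3.5, "z": 0, "wx": 0, "wy": 0, "wz": 0}, {"grip": -1, "x": 0.4, "y": -4, "z": 0, "wx": 0, "wy": 0, "wz": 0}, {"grip": -1, "x": 0.4, "y": -4.5, "z": 0, "wx": 0, "wy": 0, "wz": 0}, {"grip": -1, "x": 0.5, "y": -5, "z": 0, "wx": 0, "wy": 0, "wz": 0}]}}

```text
t: 12.25
tool_pos: [0.5277, 0.0289, 0.0431]
orientation: [2.113, 2.323, -0.001]
wrist_force: [0.6, -4.3, 1.1]
finger_gap: -0.0004
grasp_force: 2.2
```

Request:
{"api": "carry_out", "payload": {"commands": [{"grip": -1, "x": 0, "y": -0.5, "z": 0, "wx": 0, "wy": 0, "wz": 0}, {"grip": -1, "x": 0.1, "y": -1, "z": 0, "wx": 0, "wy": 0, "wz": 0}, {"grip": -1, "x": 0.1, "y": -1.5, "z": 0, "wx": 0, "wy": 0, "wz": 0}, {"grip": -1, "x": 0.2, "y": -2, "z": 0, "wx": 0, "wy": 0, "wz": 0}, {"grip": -1, "x": 0.2, "y": -2.5, "z": 0, "wx": 0, "wy": 0, "wz": 0}, {"grip": -1, "x": 0.3, "y": -3, "z": 0, "wx": 0, "wy": 0, "wz": 0}, {"grip": -1, "x": 0.4, "y": -4, "z": 0, "wx": 0, "wy": 0, "wz": 0}, {"grip": -1, "x": 0.5, "y": -5, "z": 0, "wx": 0, "wy": 0, "wz": 0}, {"grip": -1, "x": 0.6, "y": -6, "z": 0, "wx": 0, "wy": 0, "wz": 0}, {"grip": -1, "x": 0.6, "y": -6, "z": 0, "wx": 0, "wy": 0, "wz": 0}]}}

```text
t: 13.25
tool_pos: [0.528, 0.0234, 0.0429]
orientation: [-2.113, -2.324, 0.0]
wrist_force: [0.5, 0.1, 0.3]
finger_gap: -0.0004
grasp_force: 0.0
```

Peak press was about 10.8 N. The hand has eased off and no longer touches the top, so I lift out upward.

Request:
{"api": "carry_out", "payload": {"commands": [{"grip": -1, "x": 0, "y": 0, "z": 6, "wx": 0, "wy": 0, "wz": 0}, {"grip": -1, "x": 0, "y": 0, "z": 16, "wx": 0, "wy": 0, "wz": 0}, {"grip": -1, "x": 0, "y": 0, "z": 30, "wx": 0, "wy": 0, "wz": 0}, {"grip": -1, "x": 0, "y": 0, "z": 50, "wx": 0, "wy": 0, "wz": 0}, {"grip": -1, "x": 0, "y": 0, "z": 75, "wx": 0, "wy": 0, "wz": 0}, {"grip": -1, "x": 0, "y": 0, "z": 105, "wx": 0, "wy": 0, "wz": 0}, {"grip": -1, "x": 0, "y": 0, "z": 135, "wx": 0, "wy": 0, "wz": 0}, {"grip": -1, "x": 0, "y": 0, "z": 150, "wx": 0, "wy": 0, "wz": 0}, {"grip": -1, "x": 0, "y": 0, "z": 150, "wx": 0, "wy": 0, "wz": 0}, {"grip": -1, "x": 0, "y": 0, "z": 150, "wx": 0, "wy": 0, "wz": 0}]}}

```text
t: 14.25
tool_pos: [0.5282, 0.0234, 0.1933]
orientation: [2.113, 2.324, 0.001]
wrist_force: [-1.1, -0.7, 0.1]
finger_gap: -0.0004
grasp_force: 0.0
```

Run:
```python
from h import *
s=get_state();print(s['tool_pos'],s['wrist_force'])
a=snapshot("scene")["frame"][150:310,140:380];b=snapshot("wrist")
a=cv2.resize(cv2.convertScaleAbs(a,alpha=1.6),(400,267));b=cv2.resize(b["frame"],(400,300))
cv2.imwrite("pics/p8.png",np.vstack([a,b]))
```

```text
[0.52819668 0.02343131 0.19334255] [-1.0923946  -0.67750367  0.1396889 ]
```

View pics/p8.png

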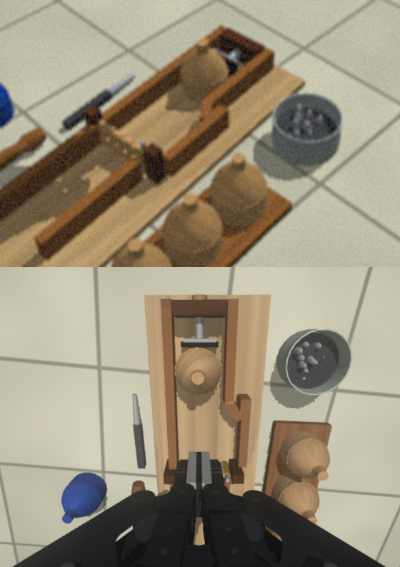

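The top stands upright against the pad (wrist view (198,370)), the gate is shut (scene crop (120,140)), and the bystanders are where they were.

```bash
python3 -c "
from plant import *
print(close_job())"
```

```text
the job is handed in; nothing more can be done
None
```

The pine top stands upright in the pen after being pressed home at about 10.8 N (highest reading), the gate is shut behind it, the bystanders are untouched, and the job was handed in at about 14 s of the 56 s limit.

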